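Clear the laundry pile on the balcony shelf

TASK

Take the pile on the laundry shelf apart and put each thing away: the bar of soap flat in the white soap dish, the scrub brush bristles down on the slatted wooden rack, the box of pegs upright in the shallow dark steel tray (each lying lengthwise inside the rim of its place), and the red lid on the bucket so that it closes it flat. Set things down by hand, do not drop or toss them, and leave the spray bottle and the pole fork where they are.

Things in the scene. Friction and masses are not known exactly. Their poses are not given: they have to be found in the camera images.
- soap_bar: Plain tan bar of laundry soap, 80 (x) x 42 (y) x 30 (z) mm, about 0.12 kg; at the start the topmost thing of the pile, its long side roughly along the brush below. Origin: centre of the underside, z up, x along its length.
- scrub_brush: Wooden scrub brush without a handle, a block 110 (x) x 48 (y) x 40 (z) mm: flat wooden back above, pale bristles (rigid, lower 20 mm) below, 0.15 kg; second from the top, lies on the peg box. Origin: centre of the underside (bristle ends), z up, x along its length.
- peg_box: Closed flat box of clothes pegs, white with a clear flat lid through which wooden pegs show (the lid does not open), 130 (x) x 60 (y) x 38 (z) mm, 0.14 to 0.28 kg; third from the top, lies on the hub of the bucket lid. Origin: centre of the underside, z up, x along its length.
- bucket_lid: Round red plastic bucket lid at the bottom of the pile, loose on the shelf, 0.18 kg. Origin: centre of its underside, z up. From below: a plug 126 mm in diameter with a bevelled foot, z 0 to 10 mm; a disc 168 mm in diameter, z 10 to 16 mm; in the middle a solid round hub 58 mm in diameter, z 16 to 46 mm, flat on top, by which it is lifted.
- bucket: Small round grey plastic bucket, open at the top, 110 mm high, 150 mm in diameter at the rim (124 at the foot), wall 4 mm; fixed. Origin: centre of its underside, z up. The lid's plug goes into the mouth with about 8 mm play all round and its disc rests on the rim, the lid's origin then being 100 mm above the bucket's.
- soap_dish: White ceramic soap dish, 110 (x) x 70 (y) mm, fixed; the soap lies on ribs whose tops are 15 mm above its underside, inside a rim 17 mm high and 4 mm thick (inner 102 x 62 mm). Origin: centre of the underside, x along its length.
- brush_rack: Slatted wooden rack for the brush, 142 (x) x 80 (y) mm, fixed; slats run along x, their tops 20 mm above its underside, inside a wooden rim 26 mm high and 6 mm thick (inner 130 x 68 mm). Origin: centre of the underside, x along its length.
- peg_tray: Shallow tray of dark sheet steel for the peg box, 156 (x) x 86 (y) mm, fixed; floor 3 mm above its underside, inside a rim 12 mm high and 3 mm thick (inner 150 x 80 mm). Origin: centre of the underside, x along its length.
- spray_bottle: Bystander: blue spray bottle with a white head, standing loose, 68 mm in diameter, 190 mm high; the head reaches 45 mm to its -x side. Origin: centre of the underside.
- pole_fork: Bystander: chrome pole fork, lying loose along its x, crosswise near the far edge of the shelf, about 325 mm long, 66 mm wide at the prongs, 20 mm high. Origin: on its axis near mid-length, on the shelf.
Mind the look-alikes: they are no part of the job. Of the things like the bucket_lid, leave any that is blue or yellow; of the rest the smaller one is meant.

How it is judged:
At the end, for the whole second after the job is handed in: Soap, brush and peg box rest inside their rims: centre within 15 mm of the place's centre, long side within 0.3 rad, height within 4 mm, tilt under 0.08 rad. Lid flat on the bucket: centre within 10 mm, height within 4 mm, tilt under 0.04 rad. All released and at rest (horizontal distance between soap_bar and soap_dish below 0.015 m and z of soap_bar in the frame of soap_dish between 0.011 and 0.019 m and angle between each of soap_bar, scrub_brush, peg_box's own z axis and vertical below 0.08 rad and angle between the x axis of soap_bar and the x axis of soap_dish, either way round below 0.3 rad and linear speed of each of soap_bar, scrub_brush, peg_box, bucket_lid below 0.02 m/s and contact force between each of soap_bar, scrub_brush, peg_box, bucket_lid and the fingers below 0.1 N and horizontal distance between scrub_brush and brush_rack below 0.015 m and z of scrub_brush in the frame of brush_rack between 0.016 and 0.024 m and angle between the x axis of scrub_brush and the x axis of brush_rack, either way round below 0.3 rad and horizontal distance between peg_box and peg_tray below 0.015 m and z of peg_box in the frame of peg_tray between -0.001 and 0.007 m and angle between the x axis of peg_box and the x axis of peg_tray, either way round below 0.3 rad and horizontal distance between bucket_lid and bucket below 0.01 m and z of bucket_lid in the frame of bucket between 0.096 and 0.104 m and angle between bucket_lid's own z axis and vertical below 0.04 rad); the robot touches nothing.
It fails at once if a thing of the pile is dropped or thrown (faster than 0.8 m/s while out of the fingers) ((linear speed of soap_bar above 0.8 m/s and contact force between soap_bar and the fingers below 0.01 N) or (linear speed of scrub_brush above 0.8 m/s and contact force between scrub_brush and the fingers below 0.01 N) or (linear speed of peg_box above 0.8 m/s and contact force between peg_box and the fingers below 0.01 N) or (linear speed of bucket_lid above 0.8 m/s and contact force between bucket_lid and the fingers below 0.01 N)).
It fails at once if the spray bottle is moved more than 30 mm (distance of spray_bottle from where it was at the start of the episode above 0.03 m).
It fails at once if the pole fork is moved more than 30 mm (distance of pole_fork from where it was at the start of the episode above 0.03 m).
It also fails if it takes over 118 s, if anything falls off the work surface, if the arm or the gripper's body presses on something with over 40 N, if the wrist force passes 120 N, or if a joint passes its speed limit or range.

ROBOT

A 6-joint arm with a two-finger parallel gripper is mounted at the origin on the work surface. World frame = base frame: x ahead of the robot, y to its left, z up, the work surface at z = 0. Lengths are in m, angles in rad, forces in N, time in s.
With the tool pointing down it reaches from about 0.275 to 0.825 m from the base axis. Payload 4.9 kg.
Tool frame: the origin (TCP) lies midway between the tips of the shut fingers; the grasp point (between the pads) lies 19 mm behind it (grip_point_offset is the distance from the TCP to the grasp point, in m); z points along the fingers, x is the direction in which the jaws open and shut, and the axes are right-handed (so a half turn about z gives the same grasp; the last joint's range is limited). The gripper opens to 85 mm and grips with 20 to 120 N. Pads are 22 mm wide; open, the fingers measure 114 mm over their backs; the gripper's body (76 mm by 85 mm) begins 54 mm behind the grasp point. The pads swing forward as they close: fully open they stand 13 mm farther back than shut.
Start: joints at [1.16, 0.326, -0.193, 1.052, 0, 1.437], TCP at [0.15, 0.529, 0.21] pointing down, gripper open.
Joint ranges: [-2.65, 2.65], [-0.97, 1.79], [-1.3, 1.35], [-1.93, 2.1], [-1.47, 1.37], [-3.14, 3.14]. Speed limits (rad/s): [2.57, 2.57, 3.14, 3.14, 3.14, 3.14].

INTERFACE

Orientations are given as a rotation vector (axis times angle).
In Python, from cell import * gives the robot as it stands. Calls block until the motion is done:
- movep(position, orientation): joint-space move of the TCP to a pose.
- move_l(position, velocity=0.15, rot=None, until_force=None): straight line of the TCP; rot=None keeps the orientation; velocity is the mean speed in m/s. With until_force (N) it stops when the force on the tool has changed by that much, and returns True; else False.
- set_joints(angles): joint-space move.
- let_go() and grab(newtons=None): open the fingers fully, or close them until they stop; newtons is the grip in N (None keeps the last).
- sleep(seconds).
- ik(position, orientation): joint angles nearest the present ones, or None.
- get_state(): the state.
- grab_frame(name): name is "scene" or "top" or "wrist"; returns a dict with "img" (400x640x3 uint8, red, green, blue), "fx", "fy", "cx", "cy" (pixels), "k1" (the pictures are not rectified: a ray, as slopes to the right and down, at radius r is drawn at 1 + k1 r^2 times it, then the intrinsics apply), "cam_to_world" (4x4, takes a point from camera to world coordinates); the wrist camera has in their place "T_tool_cam" (4x4, takes a point from camera to tool coordinates, whose origin is the TCP and whose axes are the tool frame's). Camera axes: x right, y down, z forward; pixel columns grow to the right and rows downward; lengths in m; the calibration is good to about 2 mm. A picture is of the moment at which its call begins: read the wrist's pose just before it. There is no depth.
A pose or a line that the arm cannot do raises MotionError and nothing moves.
- sign_off(): hands the job in, once; it reports no verdict.
Trained networks look in the newest picture that a camera, given by its name, has taken for a name from the list of things; names that differ only in an ending like _2 or _b are one class to them, and where a whole thing is asked for, a point or a joint stands for the part that bears it (a point fixed in the world has none). Each returns a list of dicts, best first, with "score" (0 to 1); they miss things now and then, are a little off and sometimes report something else, mostly with a low value. They report only what shows in the picture. A call takes as long as a camera call. They do not tell look-alikes from the thing itself.
- spot_in(camera, name): "centre" ([column, row] in pixels, amid what is visible of it).
- silhouettes(camera, name): "mask" (400x640 bool, what is visible of it) and "centre" ([column, row] in pixels, amid what is visible of it).
- tip_of(camera, name): "centre" ([column, row] in pixels: a listed point, or the origin of a listed thing).
The state is a dict: "clock": time; "q": joint angles; "joint_velocities": joint speeds; "tau": joint torques, N m; "position": TCP position; "eef_rot": TCP orientation; "contact_force": force on the tool from outside, world axes, zero at the start; "wrist_torque": the same for the moment, N m; "finger_gap": opening from 0.0 (shut) to 1.0 (fully open).
Only numpy, scipy, OpenCV 4.12 (cv2) and the standard library are available. Lean on these libraries where they do the work, as an engineer would, in place of code of your own. Each camera call takes 0.05 s, during which the arm holds its last target.

## Working session

There is one attempt and no reset: what is moved stays moved. The work goes in short steps, each a Python script; the robot and the scene stay as the last script left them, time stands still between calls to the robot, and variables do not carry over. Pictures are saved under pics/ and viewed, and the job is handed in when it is done.

```bash
ls; mkdir -p pics; python3 - <<'E'
from cell import *
import cv2
for n in ["scene","top","wrist"]:
    f=grab_frame(n); cv2.imwrite(f"pics/a_{n}.png",f["img"][:,:,::-1])
    print(n,{k:(v if k!="img" else 0) for k,v in f.items()})
s=get_state();print(s)
E
```

```text
pics
scene {'img': 0, 'fx': 511.77035891293383, 'fy': 511.77035891293383, 'cx': 319.6562383429246, 'cy': 204.78540347433744, 'k1': 0.03560844354831104, 'cam_to_world': array([[-0.72060417,  0.3842872 , -0.57710742,  1.28012056],
       [ 0.69297673,  0.42636872, -0.58137162,  0.92885232],
       [ 0.02264688, -0.81886083, -0.57354517,  0.89875286],
       [ 0.        ,  0.        ,  0.        ,  1.        ]])}
top {'img': 0, 'fx': 409.5408459481183, 'fy': 409.5408459481183, 'cx': 319.231998876391, 'cy': 198.8156351356306, 'k1': -0.06655779076700002, 'cam_to_world': array([[-1.04179550e-02, -9.76150436e-01,  2.16845090e-01,
         2.21275077e-01],
       [-9.99945518e-01,  1.00283504e-02, -2.89703949e-03,
         9.83379443e-02],
       [ 6.53347824e-04, -2.16863457e-01, -9.76201728e-01,
         1.36123540e+00],
       [ 0.00000000e+00,  0.00000000e+00,  0.00000000e+00,
         1.00000000e+00]])}
wrist {'img': 0, 'fx': 303.04966414051603, 'fy': 303.04966414051603, 'cx': 313.7960215284619, 'cy': 195.60511012550006, 'k1': -0.046364751857843924, 'T_tool_cam': array([[ 9.99998214e-01
[... 287 characters left out ...]
00,
         1.00000000e+00]])}
{'clock': 0.15, 'q': array([ 1.15978700e+00,  3.26770497e-01, -1.93363116e-01,  1.05197333e+00,
        2.22910063e-05,  1.43659578e+00]), 'joint_velocities': array([ 0.0005244 , -0.00235681,  0.00296562, -0.00011527, -0.00090251,
        0.00034666]), 'tau': array([ 1.69179384e-03, -4.43704033e+01,  2.62664992e+01,  1.04407239e-02,
        1.43917407e-05,  5.83446209e-06]), 'position': array([0.15010366, 0.52863977, 0.20898004]), 'eef_rot': array([ 2.50617734e+00,  1.89334587e+00, -1.81073698e-03]), 'contact_force': array([ 0.54610972, -0.24748123, -0.58336364]), 'wrist_torque': array([-0.01120876,  0.01609647,  0.05472505]), 'finger_gap': 1.0006280160599077}
```

View pics/a_scene.png

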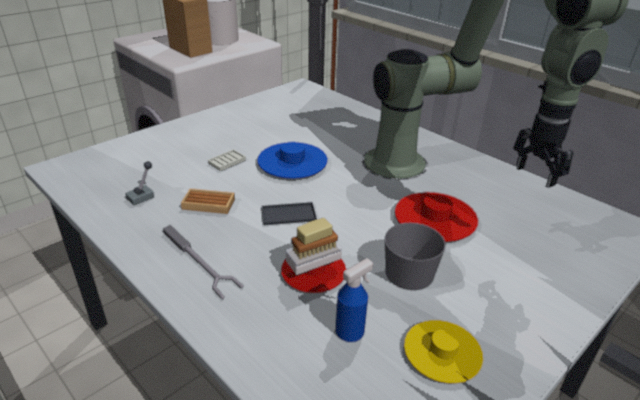

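View pics/a_top.png

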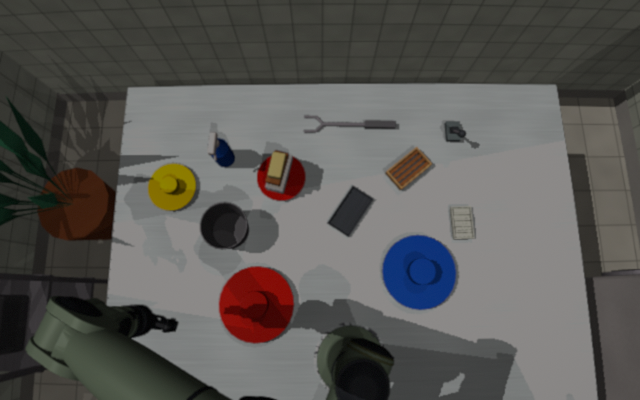

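View pics/a_wrist.png

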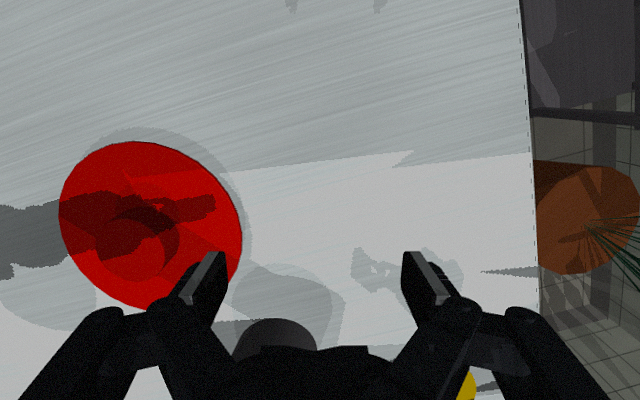

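The scene shows these lid candidates in the top picture: red under the pile (281,177), a larger red one (257,304), yellow (173,187) and blue (419,271). I choose the smaller red one under the pile. Next I measure and check it in a crop.

```bash
cat > h.py <<'E'
from cell import *
import numpy as np, cv2
from scipy.spatial.transform import Rotation as R
def camT(f,st=None):
    if "cam_to_world" in f: return f["cam_to_world"]
    T=np.eye(4); T[:3,:3]=R.from_rotvec(st["eef_rot"]).as_matrix(); T[:3,3]=st["position"]
    return T@f["T_tool_cam"]
def undist(f,px):
    d=(np.atleast_2d(px).astype(float)-[f["cx"],f["cy"]])/[f["fx"],f["fy"]]
    u=d.copy()
    for _ in range(20): u=d/(1+f["k1"]*(u**2).sum(1,keepdims=True))
    return u
def to_plane(f,T,px,z):
    u=undist(f,px); r=np.c_[u,np.ones(len(u))]@T[:3,:3].T
    return T[:3,3]+r*((z-T[2,3])/r[:,2])[:,None]
def project(f,T,P):
    c=(np.atleast_2d(P)-T[:3,3])@T[:3,:3]; s=c[:,:2]/c[:,2:]
    s=s*(1+f["k1"]*(s**2).sum(1,keepdims=True)); return s*[f["fx"],f["fy"]]+[f["cx"],f["cy"]]
def rect(f,T,mask,z):
    c=max(cv2.findContours(mask.astype(np.uint8),cv2.RETR_EXTERNAL,cv2.CHAIN_APPROX_NONE)[0],key=cv2.contourArea)[:,0]
    P=to_plane(f,T,c,z)[:,:2]
    (cx,cy),(w,h),a=cv2.minAreaRect((P*1000).astype(np.float32))
    if w<h: w,h,a=h,w,a+90
    a=np.deg2rad(a); a=(a+np.pi/2)%np.pi-np.pi/2
    return np.round([cx,cy,w,h],1),round(float(a),3)
E
python3 - <<'E'
from h import *
H=dict(soap_bar=.151,scrub_brush=.124,peg_box=.084,bucket_lid=.016,bucket=.11,soap_dish=.017,brush_rack=.026,peg_tray=.012,spray_bottle=.15,pole_fork=.015)
for cam in ["top","scene"]:
    f=grab_frame(cam);T=camT(f)
    for n,z in H.items():
        for d in silhouettes(cam,n)[:3]:
            if d["score"]>.3:
                print(cam,n,round(d["score"],2),np.round(d["centre"]),*rect(f,T,d["mask"],z))
    if cam=="top": cv2.imwrite("pics/crop_top.png",cv2.resize(f["img"][100:300,140:500,::-1],None,fx=2.2,fy=2.2,interpolation=3))
    else: cv2.imwrite("pics/crop_scene.png",cv2.resize(f["img"][200:350,240:460,::-1],None,fx=3.5,fy=3.5,interpolation=3))
print(get_state()["clock"])
E
```

```text
top soap_bar 0.82 [277. 166.] [599.1 224.2  83.7  43.9] -0.206
top scrub_brush 0.59 [272. 183.] [554.9 239.7  46.1  21.8] 1.261
top peg_box 0.65 [286. 183.] [581.4 205.4 131.7  58.4] -0.669
top bucket_lid 0.89 [169. 186.] [569.1 597.5 163.8 162.7] -0.74
top bucket_lid 0.88 [289. 182.] [592.4 225.1 166.6 146.2] 1.479
top bucket_lid 0.8 [416. 273.] [ 274.9 -227.8  242.2  239.3] -0.334
top bucket 0.94 [224. 225.] [419.7 393.6 148.1 148.1] -1.298
top soap_dish 0.76 [463. 222.] [ 435.3 -382.1  105.6   71.5] 0.032
top brush_rack 0.63 [410. 168.] [ 623.7 -207.7  148.7   86.1] -0.912
top peg_tray 0.95 [350. 208.] [481.1 -11.3 156.8  87.9] -0.604
top spray_bottle 0.56 [219. 150.] [649.1 407.1 121.1  64.2] 0.784
top pole_fork 0.86 [363. 123.] [790.8 -18.8 314.2  56.6] 1.56
scene soap_bar 0.77 [313. 229.] [609.1 236.5  93.9  71.3] -0.227
scene scrub_brush 0.88 [314. 247.] [618.8 254.6 118.6  76. ] -0.489
scene peg_box 0.91 [310. 260.] [622.5 257.3 138.1  86.2] -0.575
scene bucket_lid 0.95 [437. 213.] [159.1 294.9 246.9 221.9] -1.366
scene bucket_lid 0.94 [444. 354.] [570.  600.6 168.2 164.8] -0.901
scene bucket_lid 0.9 [316. 278.] [614.8 249.3 164.5 118.2] -0.633
scene bucket 0.55 [412. 256.] [462.1 418.3 253.4 144. ] 0.508
scene soap_dish 0.67 [225. 160.] [ 439.8 -371.6  123.8   90.9] 0.019
scene peg_tray 0.75 [289. 214.] [483.8  -3.3 155.6 101.6] -0.604
scene spray_bottle 0.89 [351. 307.] [700.7 447.3 244.   65.6] 0.647
scene pole_fork 0.69 [195. 255.] [792.9 -12.2 341.2  65.2] 1.533
1.25
```

View pics/crop_top.png

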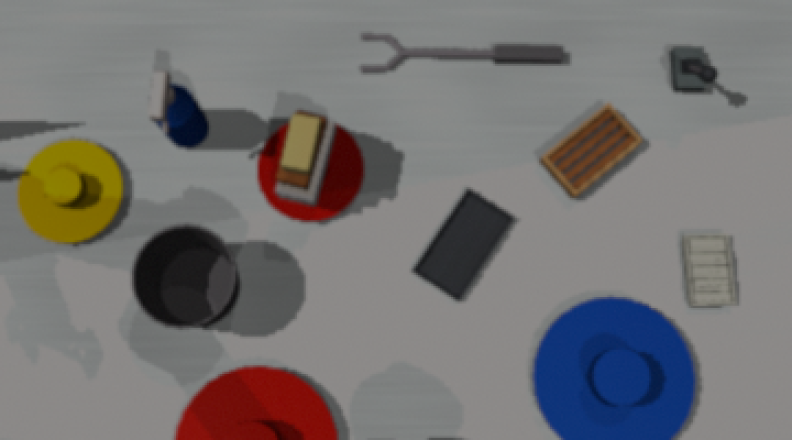

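View pics/crop_scene.png

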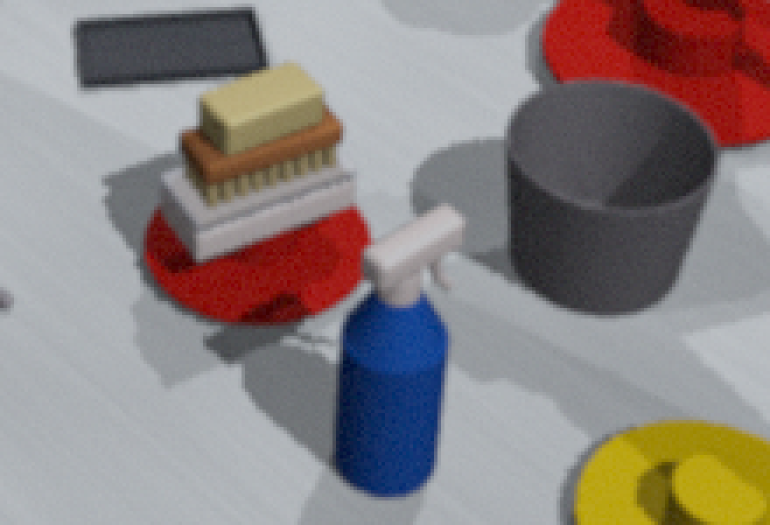

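The crop shows the red lid under the pile is the size of the yellow one (about 168 mm), so it is the right choice. Next I hover over the pile for a close wrist view.

```bash
cat >> h.py <<'E'
def rv(th):
    c,s=np.cos(th),np.sin(th)
    return R.from_matrix(np.array([[c,s,0],[s,-c,0],[0,0,-1]])).as_rotvec()
def yaw_ok(p,a):
    "jaw yaw for long axis a, by smallest last joint"
    best=None
    for th in (a+np.pi/2,a-np.pi/2):
        q=ik(p,rv(th))
        if q is not None and (best is None or abs(q[5])<abs(best[1][5])): best=(th,q)
    return best
def wshot(name,names=(),H={},fn=None):
    st=get_state(); f=grab_frame("wrist"); T=camT(f,st)
    cv2.imwrite(f"pics/{name}.png",f["img"][:,:,::-1])
    for n in names:
        for d in silhouettes("wrist",n)[:2]:
            if d["score"]>.3: print(n,round(d["score"],2),np.round(d["centre"]),*rect(f,T,d["mask"],H[n]))
    return f,T
H=dict(soap_bar=.154,scrub_brush=.124,peg_box=.084,bucket_lid=.016,bucket=.11,soap_dish=.017,brush_rack=.026,peg_tray=.012)
E
python3 - <<'E'
from h import *
for p,a in [((.6,.224,.33),-.2),((.435,-.382,.2),.03),((.624,-.208,.2),-.91),((.481,-.011,.2),-.604),((.42,.394,.25),0)]:
    for th in (a+np.pi/2,a-np.pi/2): print(p,round(th,2),np.round(ik(p,rv(th)),2))
t=get_state()["clock"]
movep((.60,.224,.36),rv(yaw_ok((.60,.224,.36),-.2)[0]))
print(get_state()["clock"]-t, get_state()["position"])
wshot("w1",["soap_bar","scrub_brush","peg_box","bucket_lid"],H)
print(get_state()["clock"])
E
```

```text
(0.6, 0.224, 0.33) 1.37 [ 0.24  0.47  0.32  1.43 -0.    0.44]
(0.6, 0.224, 0.33) -1.77 [ 0.24  0.47  0.32  1.43 -0.   -2.7 ]
(0.435, -0.382, 0.2) 1.6 [-0.85  0.39 -0.13  1.05  0.   -0.88]
(0.435, -0.382, 0.2) -1.54 [-0.85  0.39 -0.13  1.05 -0.    2.26]
(0.624, -0.208, 0.2) 0.66 [-0.43  0.54  0.11  1.14  0.    0.48]
(0.624, -0.208, 0.2) -2.48 [-0.43  0.54  0.11  1.14  0.   -2.67]
(0.481, -0.011, 0.2) 0.97 [-0.18  0.21 -0.38  0.98  0.    0.43]
(0.481, -0.011, 0.2) -2.17 [-0.18  0.21 -0.38  0.98 -0.   -2.71]
(0.42, 0.394, 0.25) 1.57 [ 0.63  0.35 -0.05  1.17  0.    0.63]
(0.42, 0.394, 0.25) -1.57 [ 0.63  0.35 -0.05  1.17  0.   -2.52]
2.0333 [0.59939328 0.22499276 0.359801  ]
soap_bar 0.95 [315. 165.] [598.9 225.6  79.8  41.7] -0.197
scrub_brush 0.78 [320. 125.] [556.3 240.1  49.1  25. ] 1.046
scrub_brush 0.64 [291. 143.] [578.5 229.  130.5 119.8] 1.374
peg_box 0.67 [303. 116.] [598.6 224.9 130.9  61.5] -0.261
bucket_lid 0.86 [533.  83.] [567.7 598.  166.7 165.5] -1.162
bucket_lid 0.8 [30. 36.] [ 342.8 -188.3  148.5  104.6] -0.454
3.5333
```

View pics/w1.png

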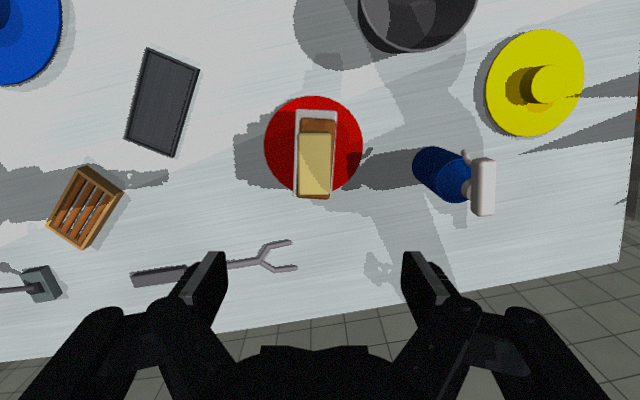

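The wrist view puts the soap at (315,165) and measures it as 80x42 mm, as it should be. I grasp it.

```bash
python3 - <<'E'
from h import *
th=-.197+np.pi/2
movep((.599,.2255,.19),rv(th))
print(move_l((.599,.2255,.126),.1,until_force=12), get_state()["position"])
grab(40)
print(get_state()["finger_gap"],get_state()["clock"])
move_l((.599,.2255,.25),.15)
s=get_state();print(s["finger_gap"],s["contact_force"],s["clock"])
wshot("w2",["scrub_brush","peg_box"],H)
f=grab_frame("scene");cv2.imwrite("pics/s2.png",cv2.resize(f["img"][100:380,150:470,::-1],None,fx=2,fy=2))
E
```

```text
False [0.59968976 0.22567051 0.1268762 ]
0.47354404756779006 5.5333
0.4723815645512335 [ 0.54934402  0.36756638 -0.814765  ] 6.5083
scrub_brush 0.94 [316. 151.] [568.3 235.3  48.1  45.5] 1.354
peg_box 0.6 [304. 122.] [568.3 232.9  65.5  58.6] -0.246
```

View pics/s2.png

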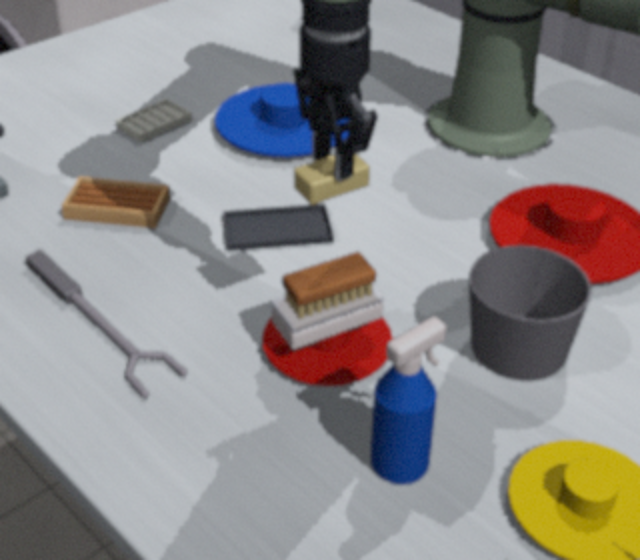

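View pics/w2.png

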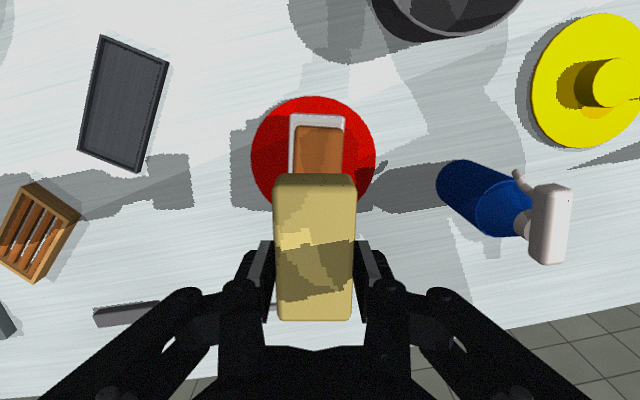

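Soap is held, and the brush stays on the box (scene crop 330,285). Next is the dish.

```bash
python3 - <<'E'
from h import *
th=.03+np.pi/2
movep((.435,-.382,.26),rv(th))
wshot("w3",["soap_dish"],H)
print(get_state()["clock"])
E
```

```text
soap_dish 0.77 [309. 142.] [ 417.7 -386.6   77.9   71.5] 0.017
soap_dish 0.5 [562. 360.] [783.6  83.  101.1  64.2] 1.536
9.0583
```

View pics/w3.png

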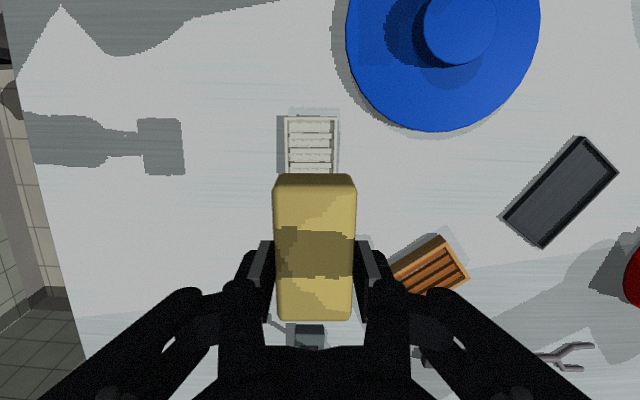

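The near end of the dish (row 116, columns 284–340) gives a centre of about (434,-386) mm, and the top camera gave (435,-382). I use (434.5,-385).

```bash
python3 - <<'E'
from h import *
th=.022+np.pi/2; x,y=.4345,-.385
movep((x,y,.09),rv(th))
move_l((x,y,.028),.1)
print(move_l((x,y,.012),.03,until_force=4), get_state()["position"])
let_go()
print(get_state()["clock"])
move_l((x,y,.15),.2)
# on to pile
movep((.597,.2255,.30),rv(-.22+np.pi/2))
wshot("w4",["scrub_brush","peg_box"],H)
f=grab_frame("top");T=camT(f)
for d in silhouettes("top","soap_bar")[:1]: print(d["score"],rect(f,T,d["mask"],.045))
cv2.imwrite("pics/t4.png",cv2.resize(f["img"][180:270,420:510,::-1],None,fx=6,fy=6))
f=grab_frame("scene");cv2.imwrite("pics/s4.png",cv2.resize(f["img"][130:200,180:280,::-1],None,fx=6,fy=6))
print(get_state()["clock"])
E
```

```text
True [ 0.43489257 -0.38580898  0.01768646]
11.475
scrub_brush 0.77 [315. 168.] [599.7 227.3 109.7  47.8] -0.259
peg_box 0.97 [302. 121.] [582.8 206.6 135.4  55.5] -0.702
peg_box 0.48 [317. 170.] [608.9 225.3 122.7  53.3] -0.262
0.62 (array([ 436.1, -378.4,   85.2,   50. ]), -0.081)
14.9083
```

View pics/w4.png

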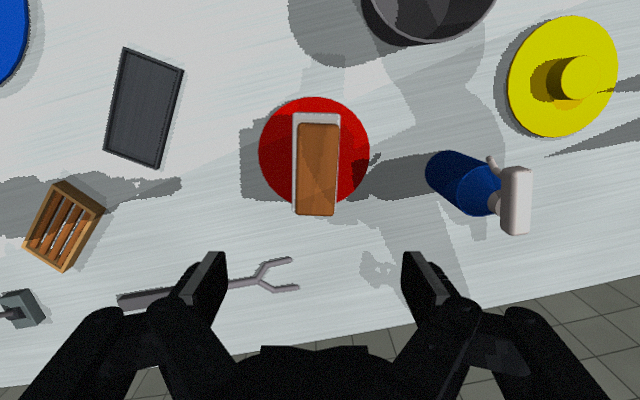

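View pics/s4.png

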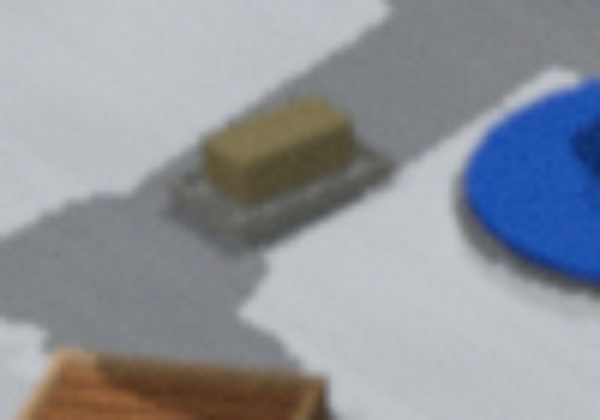

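View pics/t4.png

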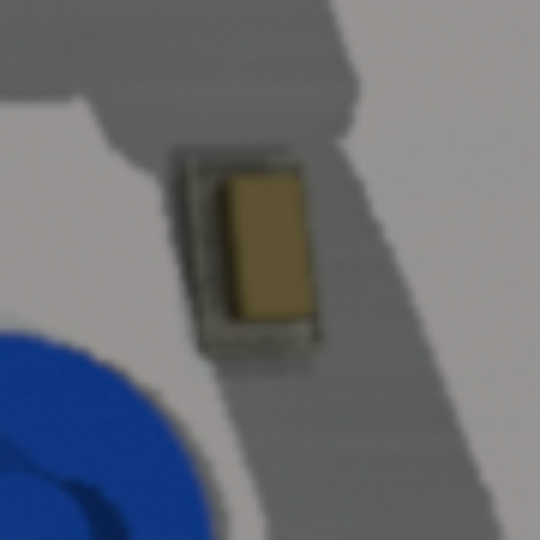

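Soap lies in the dish (scene crop 275,150, on the ribs inside the rim). The brush is at (600,227), measured 110x48 mm, which agrees. I grasp the brush.

```bash
python3 - <<'E'
from h import *
th=-.259+np.pi/2; x,y=.5997,.2270
movep((x,y,.15),rv(th))
print(move_l((x,y,.096),.1,until_force=12), get_state()["position"])
grab(40)
print(get_state()["finger_gap"],get_state()["clock"])
move_l((x,y,.16),.12)
a=-.912
movep((.60,-.19,.26),rv(yaw_ok((.6,-.19,.26),a)[0]))
wshot("w5",["brush_rack","peg_tray"],H)
s=get_state();print(s["finger_gap"],s["clock"])
E
```

```text
False [0.6003877  0.22717217 0.09689725]
0.5433031132585615 16.7083
brush_rack 0.76 [317. 139.] [ 586.  -165.1   80.2   22.1] 0.662
peg_tray 0.72 [336.  26.] [516.4 -35.5  86.7  71. ] 0.959
0.5398267897928399 19.125
```

View pics/w5.png

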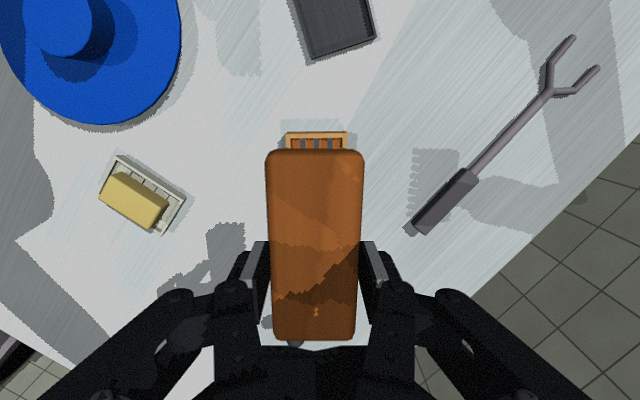

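Soap is well centred in its dish (140,195). The rack's near end shows at (317,139), giving a centre of about (623,-211) mm and a yaw of -0.91.

```bash
python3 - <<'E'
from h import *
th=-.91+np.pi/2; x,y=.6233,-.211
movep((x,y,.10),rv(th))
move_l((x,y,.044),.1)
print(move_l((x,y,.026),.03,until_force=4), get_state()["position"])
let_go()
move_l((x,y,.15),.2)
movep((.597,.2255,.28),rv(-.26+np.pi/2))
wshot("w6",["peg_box","bucket_lid","brush_rack","scrub_brush"],dict(H,scrub_brush=.06))
print(get_state()["clock"])
E
```

```text
True [ 0.62332299 -0.21149619  0.03285165]
peg_box 0.84 [314. 165.] [600.  225.7 130.9  61.1] -0.239
peg_box 0.34 [494. 184.] [681.1 445.9 189.4  90.1] 0.916
bucket_lid 0.85 [575.  64.] [568.6 598.9 168.9 166.5] 0.821
bucket_lid 0.78 [288. 151.] [594.8 224.3 166.8 156. ] 1.333
brush_rack 0.62 [ 76. 225.] [ 622.9 -203.3  159.8   90.1] -0.901
scrub_brush 0.71 [ 46. 249.] [ 621.3 -194.4  140.5   59.1] -0.916
scrub_brush 0.39 [ 74. 225.] [ 615.9 -168.3  151.3   84.6] -0.896
24.1
```

View pics/w6.png

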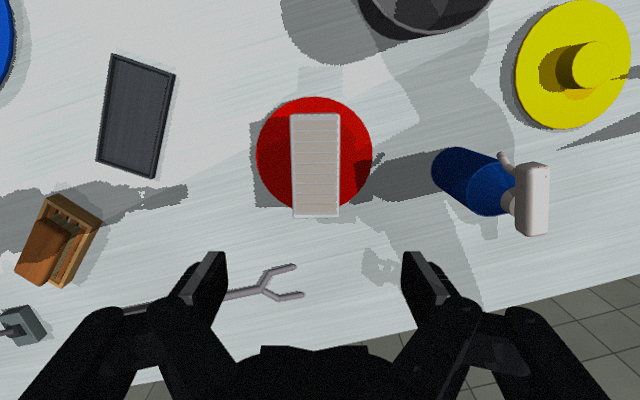

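Peg box at (314,165) measures 131x61 mm, which agrees. The brush at (55,250) needs a close check later, because this view is oblique. I grasp the box.

```bash
python3 - <<'E'
from h import *
th=-.242+np.pi/2; x,y=.5997,.2257
movep((x,y,.12),rv(th))
print(move_l((x,y,.054),.1,until_force=12), get_state()["position"])
grab(50)
print(get_state()["finger_gap"],get_state()["clock"])
move_l((x,y,.14),.12)
movep((.50,-.03,.26),rv(-.61+np.pi/2))
wshot("w7",["peg_tray","brush_rack","scrub_brush"],dict(H,scrub_brush=.06))
s=get_state();print(s["finger_gap"],s["clock"])
f=grab_frame("scene");cv2.imwrite("pics/s7.png",cv2.resize(f["img"][100:350,130:450,::-1],None,fx=2.4,fy=2.4))
E
```

```text
False [0.60038335 0.22587946 0.05480009]
0.6648941320311079 25.9917
peg_tray 0.66 [318. 103.] [440.6  17.1  87.6  59.2] 0.963
scrub_brush 0.66 [256. 322.] [ 631.  -226.5   78.3   19.5] -0.668
0.6681825175197015 28.2083
```

View pics/w7.png

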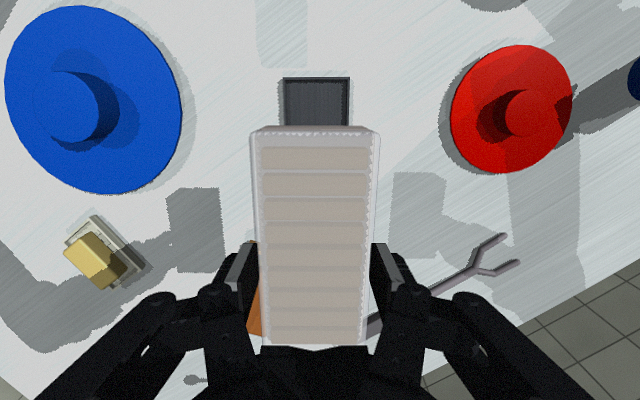

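View pics/s7.png

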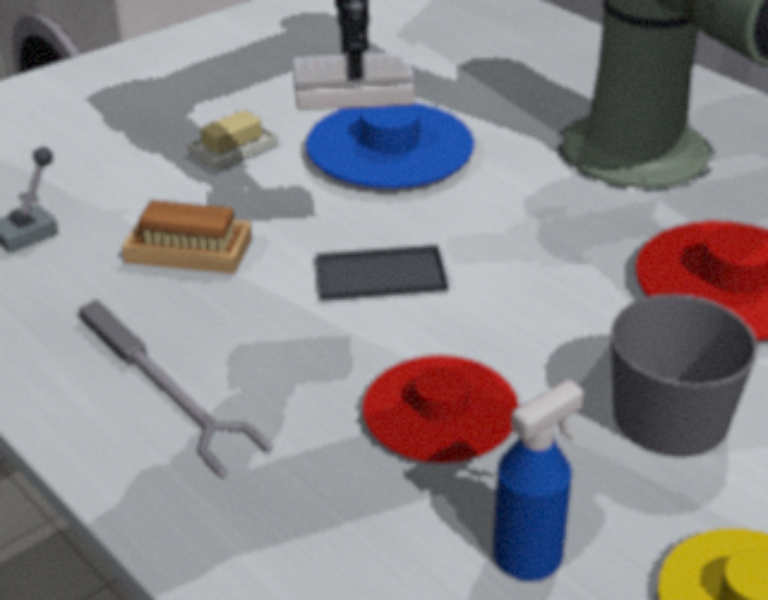

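The brush sits flat in the rack (scene crop 187,225), and the soap is in the dish. The tray's near end gives (480.3,-10.6), which agrees with the top camera's (481.1,-11.3). I place the box.

```bash
python3 - <<'E'
from h import *
th=-.607+np.pi/2; x,y=.4806,-.011
movep((x,y,.08),rv(th))
move_l((x,y,.022),.1)
print(move_l((x,y,.006),.03,until_force=4), get_state()["position"])
let_go()
move_l((x,y,.12),.2)
movep((.597,.2255,.26),rv(.2+np.pi/2))
f,T=wshot("w8",["bucket_lid","bucket","peg_tray"],H)
f=grab_frame("scene");cv2.imwrite("pics/s8.png",cv2.resize(f["img"][130:350,130:450,::-1],None,fx=2.4,fy=2.4))
print(get_state()["clock"])
E
```

```text
True [ 0.48132532 -0.01109984  0.01257897]
bucket_lid 0.79 [312. 158.] [599.6 223.2 166.1 165.9] -1.314
bucket_lid 0.56 [568. 188.] [567.8 597.7 170.8 166.1] 1.23
bucket 0.87 [505.  49.] [442.2 387.6 172.3 102.6] -1.327
bucket 0.39 [136.  40.] [491.9  34.3 108.3  60.2] -0.616
peg_tray 0.93 [178.  51.] [499.   16.8 156.5  33.2] -0.564
peg_tray 0.57 [468. 264.] [710.5 494.5 241.4  95.7] 1.121
32.6333
```

View pics/w8.png

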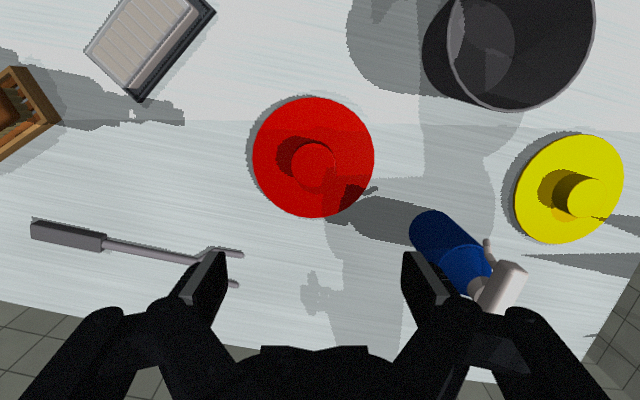

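View pics/s8.png

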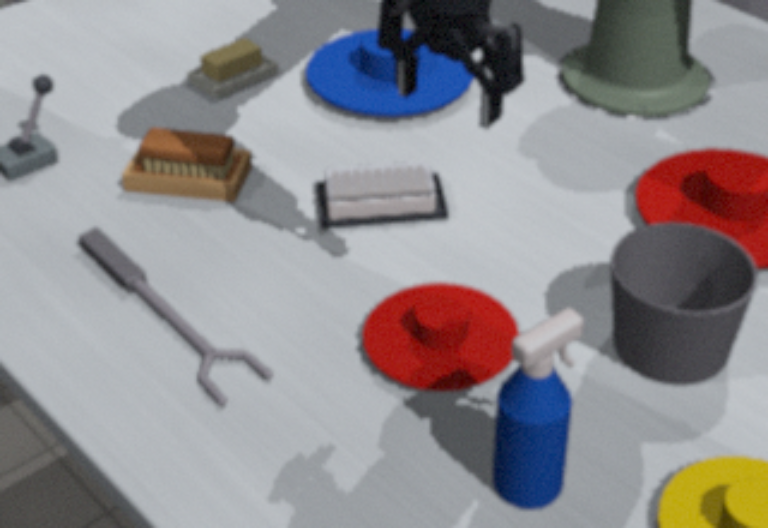

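The peg box is in the tray (scene crop 383,195). The lid disc fits a 166 mm circle at (599.6,223.2). I measure the bucket mouth from above before grasping.

```bash
python3 - <<'E'
from h import *
movep((.42,.394,.30),rv(.4+np.pi/2))
f,T=wshot("w9",["bucket"],H)
d=silhouettes("wrist","bucket")[0]
c=max(cv2.findContours(d["mask"].astype(np.uint8),cv2.RETR_EXTERNAL,cv2.CHAIN_APPROX_NONE)[0],key=cv2.contourArea)[:,0]
P=to_plane(f,T,c,.11)[:,:2]
print(cv2.minEnclosingCircle((P*1000).astype(np.float32)), get_state()["clock"])
E
```

```text
bucket 0.93 [312. 159.] [419.6 392.9 149.  148.4] -1.301
((419.0115966796875, 392.7008972167969), 75.44760131835938) 33.7583
```

View pics/w9.png

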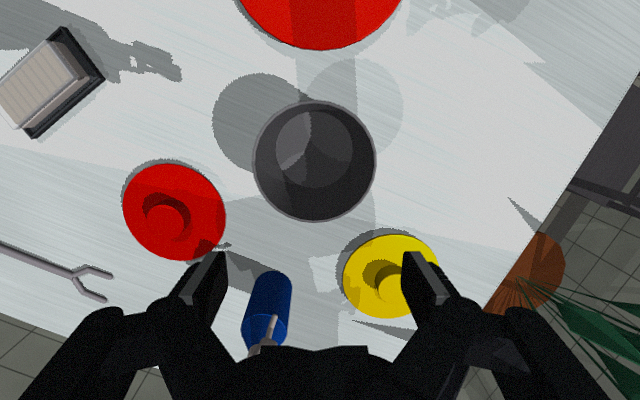

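The bucket mouth is at (312,159), with centre (419.5,393) and diameter 149–151 mm, which agrees with the top camera. I grasp the lid.

```bash
python3 - <<'E'
from h import *
th=.2+np.pi/2; x,y=.5997,.2235
movep((x,y,.10),rv(th))
print(move_l((x,y,.019),.08,until_force=10), get_state()["position"])
grab(60)
p=get_state()["position"];print(get_state()["finger_gap"],p)
move_l((x,y,.28),.15)
movep((.4195,.393,.28),rv(.4+np.pi/2))
wshot("w10")
s=get_state();print(s["finger_gap"],s["position"],s["contact_force"],s["clock"])
f=grab_frame("scene");cv2.imwrite("pics/s10.png",cv2.resize(f["img"][100:350,230:550,::-1],None,fx=2.4,fy=2.4))
E
```

```text
False [0.60029938 0.22366836 0.01964223]
0.0030609363979988667 [0.60474161 0.22464745 0.02434478]
-0.0023784210405495237 [0.42075316 0.39227873 0.27988758] [-0.25742791  0.94766053 -0.19870076] 39.8167
```

View pics/w10.png

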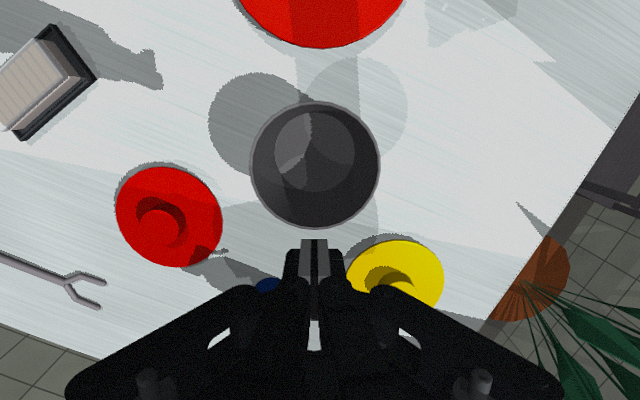

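View pics/s10.png

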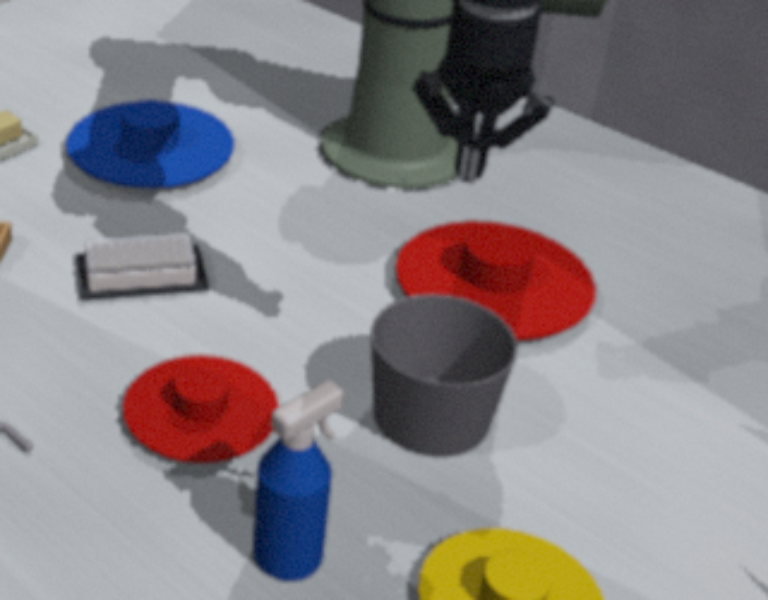

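The grasp failed: the fingers are fully shut and the lid is still on the shelf (scene crop 200,405). Nothing fell. I re-measure the lid and look at how it slipped.

```bash
python3 - <<'E'
from h import *
let_go()
movep((.60,.22,.26),rv(.2+np.pi/2))
f,T=wshot("w11",["bucket_lid"],H)
f2=grab_frame("wrist")
cv2.imwrite("pics/w11c.png",cv2.resize(f["img"][70:240,220:410,::-1],None,fx=4,fy=3.5))
print(project(f,T,[(.5996,.2232,.046),(.5996,.2232,.016)]),get_state()["clock"])
hs=cv2.cvtColor(f["img"],cv2.COLOR_RGB2HSV)
E
```

```text
bucket_lid 0.84 [315. 157.] [598.9 223.3 166.3 166. ] 0.941
bucket_lid 0.7 [569. 188.] [568.3 597.7 167.8 166.8] -1.226
[[314.87214851 162.88608089]
 [314.80558574 158.45053524]] 41.7833
```

View pics/w11c.png

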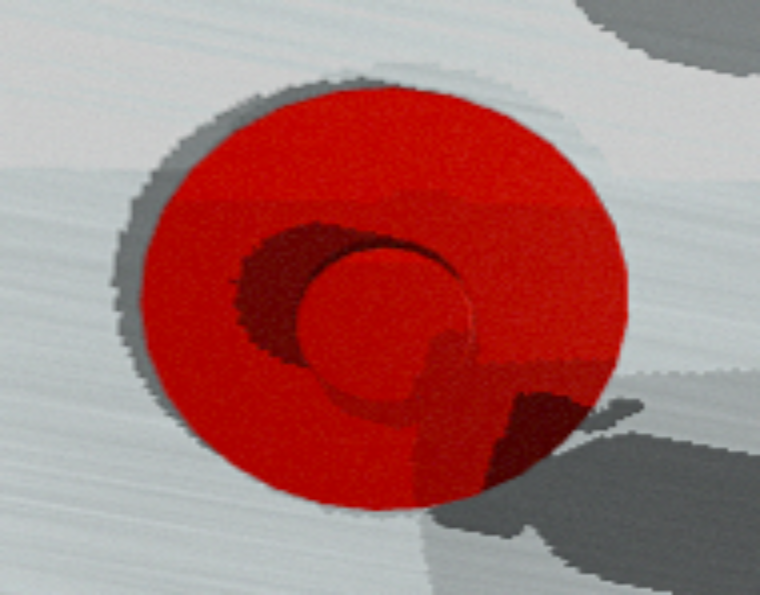

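The hub is centred where predicted (crop 385,325) and the lid is unmoved within 1 mm. So the pads probably held only the top edge of the hub and slipped off. I retry about 6 mm lower and check before lifting.

```bash
python3 - <<'E'
from h import *
th=-.05+np.pi/2; x,y=.5986,.2231
movep((x,y,.10),rv(th))
r=move_l((x,y,.0128),.05,until_force=8); s=get_state()
print(r, s["position"],s["contact_force"])
wshot("w12a")
grab(30)
s=get_state();print(s["finger_gap"],s["position"],s["contact_force"],s["clock"])
wshot("w12")
E
```

```text
False [0.5988575  0.22315604 0.01312242] [0.48712668 0.13488703 0.08921795]
0.657512246134247 [0.59879372 0.22324147 0.01330258] [-1.32184156  0.20980581  4.15340264] 44.7917
```

View pics/w12.png

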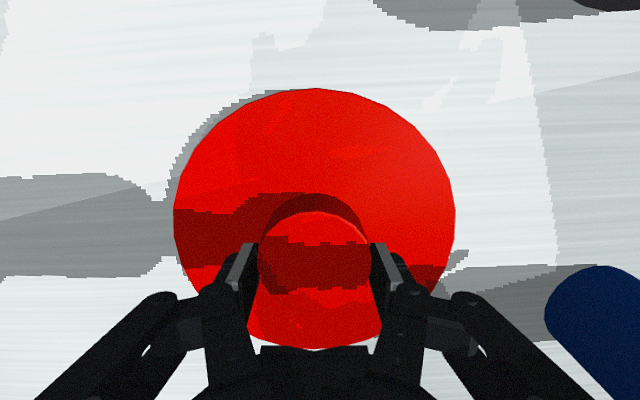

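View pics/w12a.png

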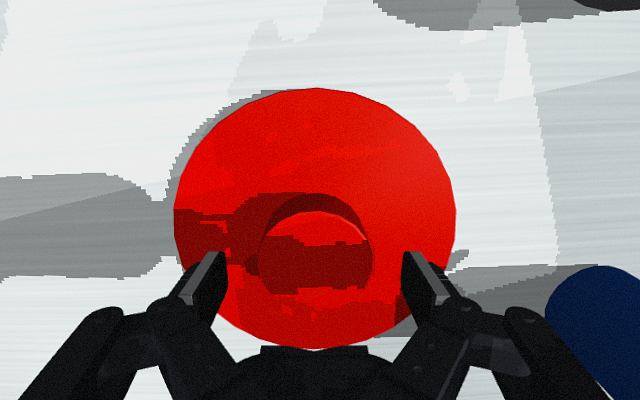

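Now the fingers hold the hub (gap 0.66, hub between pads at (316,250)). I lift gently and check.

```bash
python3 - <<'E'
from h import *
x,y=.5986,.2231
move_l((x,y,.05),.05)
s=get_state();print(s["finger_gap"],s["position"],s["contact_force"])
move_l((x,y,.28),.12)
s=get_state();print(s["finger_gap"],s["position"],s["contact_force"],s["clock"])
wshot("w13")
f=grab_frame("scene");cv2.imwrite("pics/s13.png",cv2.resize(f["img"][100:350,230:550,::-1],None,fx=2.4,fy=2.4))
E
```

```text
0.6555631287289381 [0.59832098 0.22305522 0.0497648 ] [ 0.79767411  0.1781042  -0.96504407]
0.6573569911566391 [0.59826223 0.22299654 0.27923519] [-0.26857462 -0.71072252 -1.59103165] 47.8
```

View pics/s13.png

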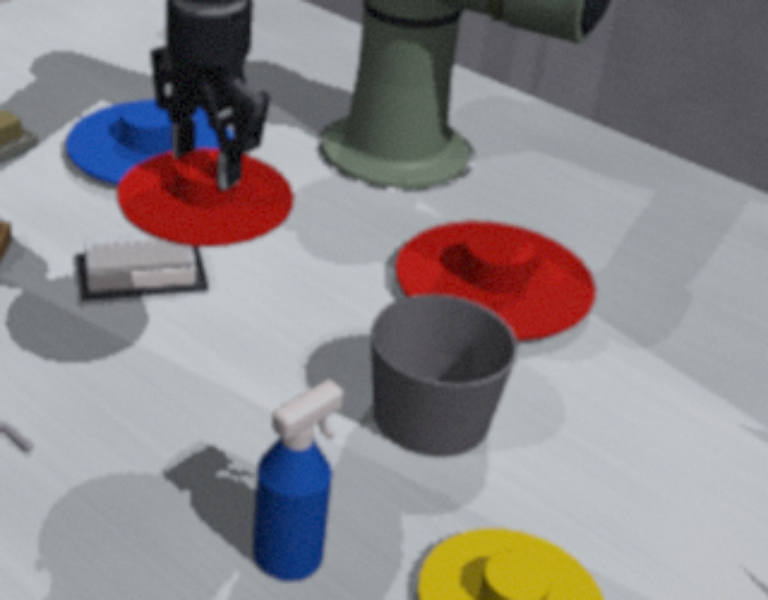

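View pics/w13.png

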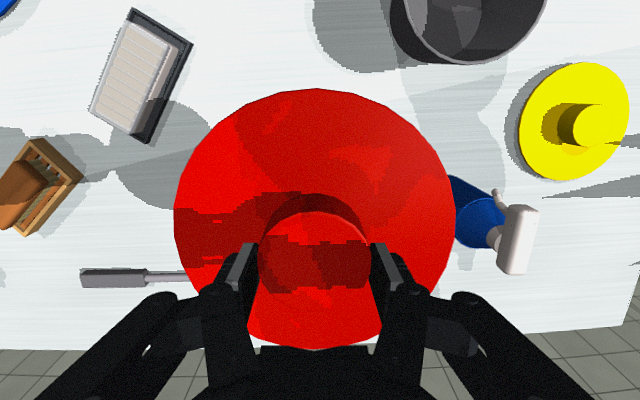

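The lid is held level and centred in the hand. I place it on the bucket.

```bash
python3 - <<'E'
from h import *
x,y=.4195,.393
movep((x,y,.28),rv(.4+np.pi/2))
p=get_state()["position"]; dx,dy=p[0]-x,p[1]-y; print(dx,dy)
move_l((x,y,.14),.12)
p=get_state()["position"]; print(p)
print(move_l((x,y,.107),.025,until_force=5)); s=get_state(); print(s["position"],s["contact_force"],s["clock"])
wshot("w14")
f=grab_frame("scene");cv2.imwrite("pics/s14.png",cv2.resize(f["img"][150:350,300:550,::-1],None,fx=3,fy=3))
E
```

```text
0.0009995606434885507 -0.0004675900008769829
[0.42011257 0.39334078 0.14078103]
True
[0.41934108 0.39290551 0.11372722] [-0.41410421  0.14054946  4.48542426] 51.1667
```

View pics/s14.png

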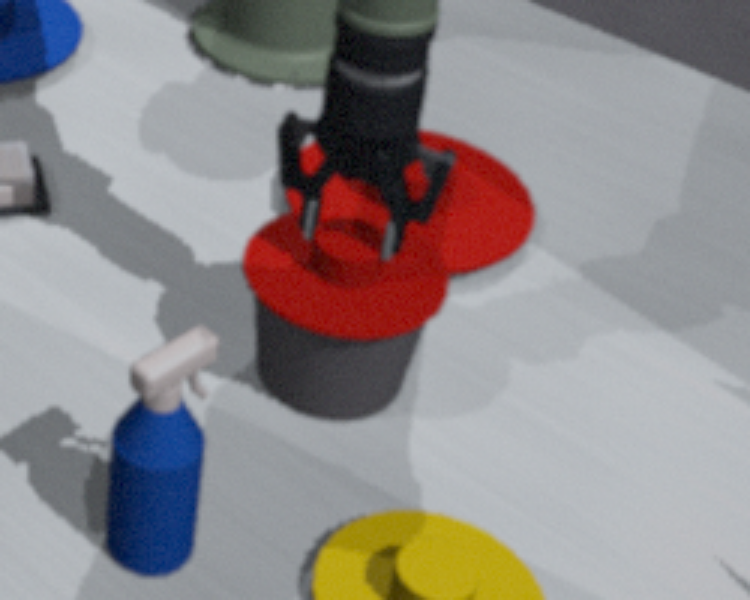

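The lid met the rim at a TCP height of 0.1137, against 0.1133 expected, so it is seated. I release, retreat and check everything from above.

```bash
python3 - <<'E'
from h import *
let_go()
x,y=.4195,.393
move_l((x,y,.26),.15)
movep((x,y,.34),rv(.4+np.pi/2))
wshot("v_lid",["bucket_lid"],dict(H,bucket_lid=.116))
movep((.481,-.011,.30),rv(-.607+np.pi/2)); wshot("v_box",["peg_box","peg_tray"],dict(H,peg_box=.041))
movep((.623,-.211,.30),rv(-.91+np.pi/2)); wshot("v_brush",["scrub_brush","brush_rack"],dict(H,scrub_brush=.06))
movep((.4345,-.385,.30),rv(.022+np.pi/2)); wshot("v_soap",["soap_bar","soap_dish"],dict(H,soap_bar=.045))
print(get_state()["clock"])
i=[cv2.imread(f"pics/v_{n}.png")[60:260,190:450] for n in("lid","box","brush","soap")]
cv2.imwrite("pics/v_all.png",cv2.resize(np.vstack([np.hstack(i[:2]),np.hstack(i[2:])]),None,fx=1.5,fy=1.5))
f=grab_frame("scene");cv2.imwrite("pics/s15.png",f["img"][:,:,::-1])
E
```

```text
bucket_lid 0.81 [312. 159.] [420.7 393.6 167.3 166.7] -0.158
bucket_lid 0.78 [381. 259.] [522.6 544.4 132.3 121.1] -0.032
peg_box 0.75 [311. 154.] [481.7 -10.2 133.   61.8] -0.609
peg_tray 0.74 [292. 133.] [480.  -10.1 155.8  87.7] -0.602
peg_tray 0.61 [313. 156.] [485.3 -13.  140.3  66.3] -0.602
scrub_brush 0.98 [312. 158.] [ 623.8 -210.4  108.5   47.7] -0.907
brush_rack 0.55 [297. 151.] [ 624.2 -213.   145.    83. ] -0.894
soap_dish 0.73 [298. 144.] [ 434.1 -385.6  111.2   72.2] 0.019
57.475
```

View pics/v_all.png

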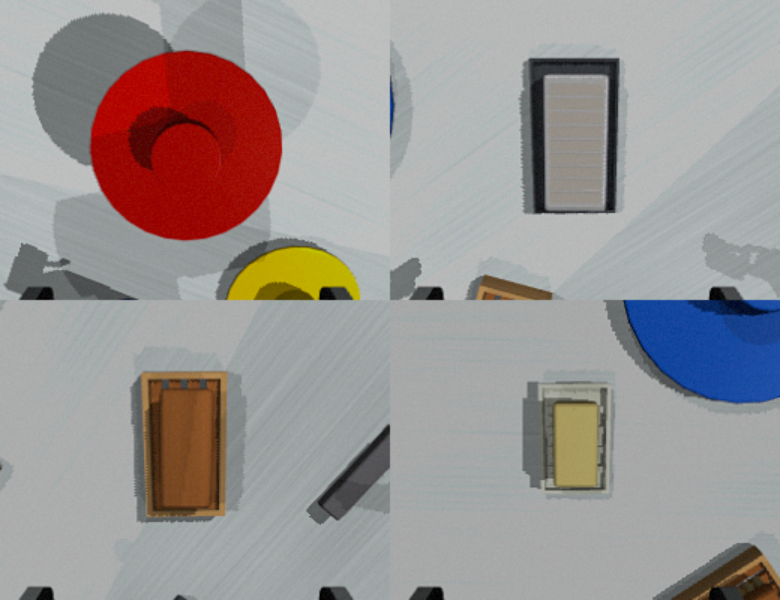

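View pics/s15.png

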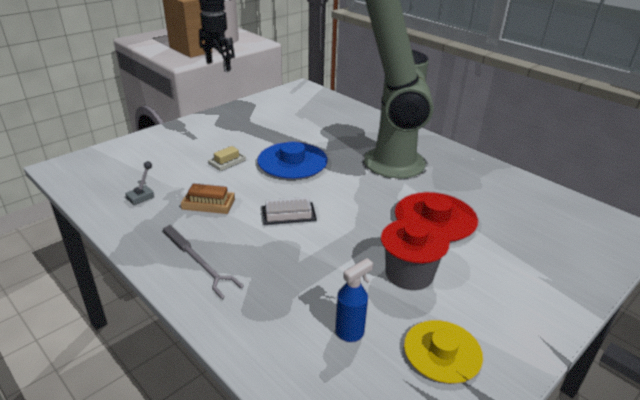

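Everything sits inside its rim and the lid is flat on the bucket. The bottle (351,305) and the fork (200,260) are where they were. I hand in.

```bash
python3 - <<'E'
from h import *
sleep(0.5); print(get_state()["joint_velocities"].round(3)); sign_off()
E
```

```text
[-0.001 -0.002 -0.001  0.001 -0.002 -0.   ]
the job is handed in; nothing more can be done
```

I put all four things away and handed the job in at about 58 s of the 118 s allowed; no verdict is reported. The soap is in the dish, the brush bristles down on the rack, the peg box in the tray and the smaller red lid on the bucket.

- **Peg box:** the last wrist pictures put it within 2 mm of the tray's centre, with yaw within 0.01 rad.
- **Brush:** it lies within 3 mm of the rack's centre, with yaw within 0.02 rad.
- **Lid:** it lies within about 1.5 mm of the bucket's centre. It met the rim at the expected height (TCP 0.1137 m, 0.1133 m expected).
- **Soap:** the detector missed the bar in the final view, so I have no measured position for it. The picture shows it flat inside the rim, and it was set down within 1 mm of the dish's measured centre.
- **Bystanders:** the spray bottle and pole fork look unmoved in the scene picture; I did not measure them.

The first grasp of the lid failed: the fingers shut completely and the lid stayed on the shelf, unmoved within 1 mm. My best guess is that they held too high on the hub. I retried about 6 mm lower with a lighter grip, and it held.

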